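Show the grating insert to the phone

ROBOT

A 6-joint arm with a two-finger parallel gripper is mounted at the origin on a cart in front of the work surface, level with it; the furniture and walls round the work are solid. World frame = base frame: x ahead of the robot, y to its left, z up, the work surface at z = 0. Lengths are in mm, angles in rad, forces in N, time in s.
With the tool pointing down it reaches from about 350 to 775 mm from the base axis. Payload 7.3 kg.
Tool frame: the origin (TCP) lies on the centre line of the jaws, within the pads' length; the fingertips stand 17 mm ahead of it and the grasp point (between the pads) lies 2 mm behind it; z points along the fingers, y is the line along which they close (so a half turn about z gives the same grasp; the last joint's range is limited). The gripper opens to 92 mm and grips with 3 to 60 N. Pads are 19 mm wide; open, the fingers measure 130 mm over their backs; the gripper's body (75 mm by 190 mm) begins 47 mm behind the grasp point.
Start: joints at [-1.292, 0.342, 1.524, -0, 1.275, -0.146], TCP at [216.397, -478.349, 218.941] pointing down, gripper open.
Joint ranges: [-2.53, 2.53], [-0.77, 2.02], [0.04, 2.7], [-1, 4.14], [0.28, 2.66], [-3.11, 3.11]. Speed limits (rad/s): [2.57, 2.57, 3.14, 3.14, 3.14, 3.14].

INTERFACE

Orientations are given as [roll, pitch, yaw] about the fixed x, y, z axes, in that order (R = Rz(yaw) Ry(pitch) Rx(roll)).
In Python, from plant import bot gives the robot as it stands. The module is installed in compiled form; this text tells all that it offers.
- The arm moves only by the shell command python3 -m pendant 'ROWS'. ROWS is JSON, a list of rows, each a list of 3 entries, a list of its own where there are three numbers: the shift along the world's x, y, z as a fraction of full scale, then the turn, a rotation vector about the world's x, y, z as a fraction of full scale, then the opening, from -1 (shut) to 1 (fully open), so that 0 is half open. In form: [[[tx, ty, tz], [rx, ry, rz], claw], ...]. A call has exactly 10 rows; each row shifts and turns the commanded pose from where the row before left it; what a row does not reach is not made up. Full scale, the value 1, is 30 mm for a shift and 0.12 rad for a turn. A row lasts 1/12 s, in which the tool goes at most 41.7 mm and 7.16 degrees, less where a joint would pass 70% of its speed; a pose out of reach is approached as far as the arm can. A call with a number of a shift or a turn outside -1 to 1 is refused whole. A call with a gripper value outside its range is refused whole. The fingers move at their own pace and stop on an object; the grip force is fixed at half the most. Time passes only in rows, so rows that do not move let the fingers close, or fill a call up. It gives the time, the measured TCP pose, the force, the opening and the grip force at its end, in the units of the state.
- bot.get_obs(): the state, without advancing time (a new reading comes with each control period).
- bot.capture(name): name is "scene" or "side" or "wrist"; returns the picture (400x640x3 uint8, blue, green, red); there is no depth.
- bot.camera_params(name): a dict with "fovy" (degrees; the focal length in pixels is half the picture's height over the tangent of half this angle, whatever the lens; pixels are square), "cx", "cy" (the principal point, pixels), "distortion" ([k1, k2, p1, p2, k3] as OpenCV has them; the pictures are not rectified), "camera_from_world" (4x4, takes a point from world to camera coordinates). Camera axes: x right, y down, z forward; pixel columns grow to the right and rows downward; lengths in mm; the calibration is good to about 2 mm. A picture is of the moment at which its call begins: read the wrist's pose just before it. camera_params takes no time and is no camera call; for the wrist camera it gives the pose at the moment of the call.
- bot.close_job(): hands the job in; it is judged then, once.
The state is a dict: "time": time; "joint_positions": joint angles; "dq": joint speeds; "tau": joint torques, N m; "tool_pos": TCP position; "tcp_rot": TCP orientation; "contact_force": force on the tool from outside, world axes, zero at the start; "moment": the same for the moment, N m; "grip_width": finger opening in mm; "finger_force": force on a finger pad.
Only numpy, scipy, OpenCV 4.12 (cv2) and the standard library are available. Lean on these libraries where they do the work, as an engineer would, in place of code of your own. Each camera call takes 0.05 s, during which the arm holds its last target. There are 200 camera calls.

TASK

We want to reorder the slicer's grating insert from a photo. Lift the loose cover off the insert rack and set it down gently, right way up, on the worktop beside the rack, then take out the grating insert (round holes, wide finger tab), leaving the other two standing in their slots, and hold it still in the air before the phone's camera: upright, a broad face squarely to the lens, the middle of its holed plate straight in front of the lens, level with it and 18 cm away. Finish while still holding it there, and leave the other things on the worktop alone.

Things in the scene. Friction and masses are not known exactly. Their poses are not given: they have to be found in the camera images.
- cover: Loose deep box-shaped white plastic cover, open below, that stands over the rack and hides the inserts: 130 mm (its x) x 106 mm (its y), 98 mm high to its flat top, 3 mm walls, about 0.22 kg. Origin: centre of its open lower edge, z up; it stands on the rack's 6 mm floor, with 5 mm of air above the inserts and 10 mm or more beside them, and lifts straight off. It must be raised at least 95 mm before moving sideways.
- cover_knob (a point): Middle of the cover's knob, a 28 mm square block (sides along the cover's x and y), 30 mm high, on an 18 mm neck; this point is 121 mm above the cover's lower edge, 23 mm above its flat top and 15 mm below the knob's top. Axes as the cover's.
- rack: Grey plastic tray fixed on the worktop, 150 mm (its x) x 126 mm (its y), floor 6 mm thick, kerb and slot ribs up to 30 mm high. Origin: centre of its underside, z up. Three slots 12 mm wide run along its y at x = -45, 0 and +45 mm and hold one insert each, upright with about 1 mm of play either side, 24 mm deep; which insert is in which slot varies. The worktop beside it towards the robot's right (world -y) is clear for 250 mm: room for the cover.
- grater: The grating insert, the one wanted: its steel panel has three rows of five round holes and its finger tab is 44 mm wide (those of the others are 18 mm). White plastic frame with a steel panel, standing on its lower edge in a rack slot: plate 80 mm wide (its y), 10 mm thick (its x) and 50 mm high, with a finger tab, also 10 mm thick, rising 40 mm above the middle of the plate's top edge (90 mm high in all, 70 g, up is its z). Origin: centre of its underside.
- grater_tab (a point): Middle of the grating insert's finger tab: 20 mm above the plate's top edge, 20 mm below the tab's top, 45 mm straight above the middle of the plate. The tab can be pinched from above by its two narrow sides (44 mm apart along its y); neighbouring tabs stand 45 or 90 mm away along x. Axes as the insert's.
- grater_plate (a point): Middle of the grating insert's holed plate, 25 mm above the insert's underside. x is square to its broad faces (the two faces are alike), y along its width, z up.
- slicer_plate (a point): Middle of the plate of the slicing insert (one slanting blade; tab 18 mm wide): white plastic frame with a steel panel, standing on its lower edge in a rack slot: plate 80 mm wide (its y), 10 mm thick (its x) and 50 mm high, with a finger tab, also 10 mm thick, rising 40 mm above the middle of the plate's top edge (90 mm high in all, 70 g, up is its z). Stays in the rack.
- strips_plate (a point): Middle of the plate of the strip-cutting insert (a row of nine upright teeth; tab 18 mm wide): white plastic frame with a steel panel, standing on its lower edge in a rack slot: plate 80 mm wide (its y), 10 mm thick (its x) and 50 mm high, with a finger tab, also 10 mm thick, rising 40 mm above the middle of the plate's top edge (90 mm high in all, 70 g, up is its z). Stays in the rack.
- phone: Black phone standing upright and fixed in a dark wooden block on the worktop, 92 mm wide and 162 mm high in all. Origin: centre of the block's underside, z up; the back of the phone with its camera looks along its own -x.
- phone_lens (a point): The lens of the phone's camera, 136 mm above the worktop; it looks level along its own -x (towards the robot's side), y across the phone, z up.
- by_garlic: Bystander: a garlic bulb, 53 mm across and high; origin under its middle. Leave it alone.
- by_tub: Bystander: a yoghurt tub, 72 mm across, 71 mm high; origin under its middle. Leave it alone.
- by_lemon: Bystander: a lemon, 78 x 55 x 56 mm; origin under its middle. Leave it alone.
- by_teaspoon: Bystander: a steel teaspoon lying flat, 138 mm long; origin under its middle. Leave it alone.
Things that resemble listed ones, but are neither listed nor needed, are in the scene too. What is meant by the rack is not pink, and is the larger of those in its own colour.

How it is judged (in metres and radians):
On the way:
1. the cover stands on the worktop, right way up, clear of the rack and let go (height (world z) of cover below 0.02 m and angle between cover's own z axis and vertical below 0.12 rad and horizontal distance between cover and rack above 0.12 m and contact force between cover and rack below 0.3 N and linear speed of cover below 0.05 m/s and contact force between the fingers and cover below 0.1 N), for 0.2 s.
At the end, for the whole second after the job is handed in: Insert held still by the fingers alone; plate middle 150-210 mm before the lens, within 20 mm of its axis sideways and in height; upright within 10 deg, face square to the lens within 11 deg; cover right way up on the worktop, off the rack; other inserts in place within 20 mm (all of step 1 and distance of each of slicer_plate, strips_plate from where it was at the start of the episode below 0.02 m and angle between each of slicer_plate, strips_plate's own z axis and vertical below 0.2 rad and x of grater_plate in the frame of phone_lens between -0.21 and -0.15 m and y of grater_plate in the frame of phone_lens between -0.02 and 0.02 m and z of grater_plate in the frame of phone_lens between -0.02 and 0.02 m and angle between grater_plate's own z axis and vertical below 0.18 rad and angle between the x axis of grater_plate and the x axis of phone_lens, either way round below 0.2 rad and linear speed of grater below 0.03 m/s and angular speed of grater below 0.2 rad/s and contact force between the fingers and grater above 1 N and contact force between grater and rack below 0.1 N and contact force between grater and cover below 0.1 N and contact force between grater and phone below 0.1 N); the arm keeps its last pose, push and grip.
It fails at once if the cover is dropped (falls free by more than about 25 mm) (linear speed of cover above 0.7 m/s and contact force between the fingers and cover below 0.01 N).
It fails at once if a bystander is shoved more than 30 mm (distance of any of by_garlic, by_tub, by_lemon, by_teaspoon from where it was at the start of the episode above 0.03 m).
It fails at once if the phone is struck (more than 5 N) (contact force between anything else and phone above 5 N).
It also fails if it takes over 54 s, if anything falls off the work surface, if the arm or the gripper's body presses on something with over 40 N, if the wrist force passes 120 N, or if a joint passes its speed limit or range.

## Working session

There is one attempt and no reset: what is moved stays moved. The work goes in short steps, Python scripts to look and compute and a shell command to move; the robot and the scene stay as the last step left them, time stands still between calls to the robot, and variables do not carry over. Pictures are saved under pics/ and viewed, at most 10 in all, crops included, and the job is handed in when it is done.

```bash
mkdir -p pics; cat > h.py <<'E'
import numpy as np, cv2
from plant import bot
def cam(name,p=None):
    p=p or bot.camera_params(name); f=200/np.tan(np.radians(p['fovy'])/2)
    return np.array([[f,0,p['cx']],[0,f,p['cy']],[0,0,1.]]),np.array(p['distortion'],float),np.array(p['camera_from_world'])
def ray(c,uv):
    K,d,T=c; n=cv2.undistortPoints(np.array([[uv]],float),K,d)[0,0]
    v=T[:3,:3].T@np.array([n[0],n[1],1]); o=-T[:3,:3].T@T[:3,3]; return o,v
def onz(c,uv,z):
    o,v=ray(c,uv); return o+v*(z-o[2])/v[2]
def proj(c,P):
    K,d,T=c; P=np.atleast_2d(np.array(P,float)); return cv2.projectPoints(P,cv2.Rodrigues(T[:3,:3])[0],T[:3,3],K,d)[0][:,0]
def tri(obs):
    A=0;b=0
    for c,uv in obs:
        o,v=ray(c,uv); v=v/np.linalg.norm(v); M=np.eye(3)-np.outer(v,v); A=A+M; b=b+M@o
    return np.linalg.solve(A,b)
E
python3 - <<'E'
from h import *
for n in ("scene","side"):
    cv2.imwrite(f"pics/{n}0.png",bot.capture(n)); c=cam(n); print(n,-c[2][:3,:3].T@c[2][:3,3],c[2][2,:3],c[0][0,0])
o=bot.get_obs(); print({k:np.round(v,3) for k,v in o.items()})
E
```

```text
scene [-242.00477628   52.24323184 1192.64071678] [ 0.57893009 -0.09611644 -0.80969227] 401.94418869682545
side [ -189.27371937 -1504.58384207   947.1675538 ] [ 0.41333349  0.78447546 -0.46233503] 469.54059972744614
{'time': np.float64(0.1), 'joint_positions': array([-1.292,  0.343,  1.525, -0.   ,  1.275, -0.146]), 'dq': array([-0.001, -0.001, -0.003, -0.002,  0.001,  0.001]), 'tau': array([ 1.0000e-03, -4.3201e+01, -2.4469e+01,  7.2000e-02,  5.3000e-02,
       -0.0000e+00]), 'tool_pos': array([ 216.291, -477.964,  218.315]), 'tcp_rot': array([-3.14 , -0.   ,  0.425]), 'contact_force': array([ 0.445, -0.166, -0.497]), 'moment': array([-0.006,  0.016,  0.009]), 'finger_force': np.float64(0.0), 'grip_width': np.float64(91.694)}
```

View pics/scene0.png

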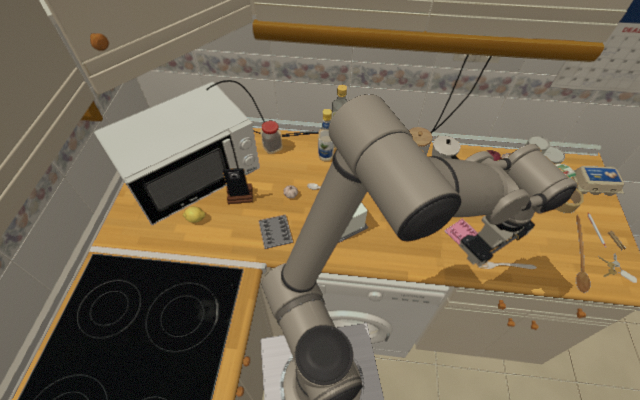

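View pics/side0.png

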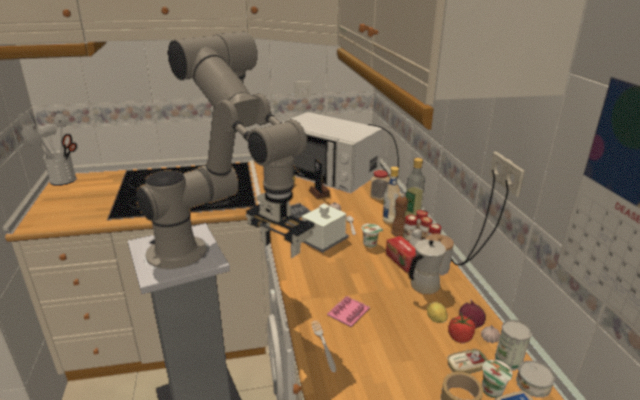

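The scene view shows the phone at (237,185), lemon (194,214), garlic (290,192), a small grey rack at (276,232), a pink one at (467,232), and the white cover at about (350,222), mostly hidden by the arm. In the side view the cover is at (325,225) with its knob at (325,208). The rack is whatever stands under the cover; I'll confirm that in a crop.

```bash
python3 - <<'E'
from h import *
s=cam("side"); c=cam("scene")
print("cover knob",onz(s,(325,209),128)); print("phone base",onz(c,(240,200),0),onz(s,(320,195),0)); print("small rack",onz(c,(276,232),15))
print("lemon",onz(c,(194,214),25),"garlic",onz(c,(290,192),25))
im=cv2.imread("pics/side0.png")[150:270,260:400]; im=cv2.resize(im,None,fx=4,fy=4,interpolation=2)
im2=cv2.imread("pics/scene0.png")[140:270,170:380]; im2=cv2.resize(im2,None,fx=3.8,fy=3.8,interpolation=2)
cv2.imwrite("pics/side0c.png",im); cv2.imwrite("pics/scene0c.png",im2)
E
```

```text
cover knob [ 522.27871975 -154.97733299  128.        ]
phone base [661.4043877  200.53574286   0.        ] [674.45651846 184.38629993   0.        ]
small rack [495.61135734  81.96286648  15.        ]
lemon [604.82542427 357.71758325  25.        ] garlic [652.39861544  16.25961472  25.        ]
```

View pics/side0c.png

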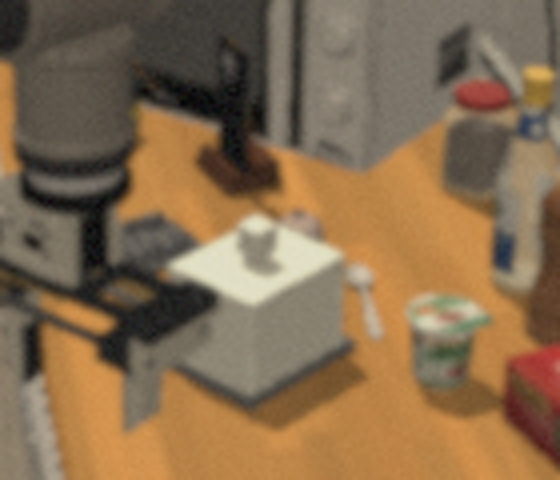

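The crop confirms the white cover standing on a grey rack: knob at crop (258,240), top corners at (342,252), (252,305), (170,265) and (262,213). There are three candidates: the grey rack under the cover, the smaller grey one left of it at scene (276,232), and the pink one at scene (467,232). The rack under the cover is not pink and is the larger grey one, so it is the rack meant. I'll move above it.

```bash
python3 -m pendant '[[[0.5,0.9,0.8],[0,0,0],1],[[0.7,0.9,0.8],[0,0,0],1],[[0.7,0.9,0.8],[0,0,0],1],[[0.8,0.9,0.6],[0,0,0],1],[[0.8,0.9,0.2],[0,0,0],1],[[0.8,0.9,0],[0,0,0],1],[[0.8,0.9,0],[0,0,0],1],[[0.8,0.9,0],[0,0,0],1],[[0.8,0.9,0],[0,0,0],1],[[0.8,0.6,0],[0,0,0],1]]'
python3 - <<'E'
from h import *
s=cam("side")
P=[onz(s,(260+a/4,150+b/4),104)[:2] for a,b in ((342,252),(252,305),(170,265),(262,213))]
P=np.array(P); print(P.round(), P.mean(0)); 
for i in range(4):
    d=P[(i+1)%4]-P[i]; print(np.linalg.norm(d), np.degrees(np.arctan2(d[1],d[0])))
w=cam("wrist"); cv2.imwrite("pics/w1.png",bot.capture("wrist")); cv2.imwrite("pics/scene1.png",bot.capture("scene"))
np.save("w1.npy",np.array([w[0],w[1],w[2]],dtype=object),allow_pickle=True); print(w)
print(bot.get_obs()['tool_pos'],bot.get_obs()['tcp_rot'])
E
```

```text
time: 0.93
tool_pos: [442.0, -214.9, 314.8]
tcp_rot: [-3.141, -0.0, 0.426]
contact_force: [0.7, 0.0, 1.0]
grip_width: 91.8
finger_force: 0.0
[[ 598. -177.]
 [ 477. -227.]
 [ 442. -130.]
 [ 567.  -74.]] [ 521.01325129 -152.03934906]
130.63904487958789 -157.2439561895942
103.77629703514111 109.5861660620679
135.82721901025462 24.01059585842076
107.1466252268717 -73.07956554194654
(array([[344.23563188,   0.        , 319.11272431],
       [  0.        , 344.23563188, 197.39998828],
       [  0.        ,   0.        ,   1.        ]]), array([-0.01547665,  0.        ,  0.        ,  0.        ,  0.        ]), array([[ 4.12851757e-01, -9.10797579e-01, -1.09363167e-03,
        -3.78096073e+02],
       [-8.68087312e-01, -3.93854613e-01,  3.02163802e-01,
         2.32632178e+02],
       [-2.75640792e-01, -1.23799489e-01, -9.53255391e-01,
         5.77772461e+02],
       [ 0.00000000e+00,  0.00000000e+00,  0.00000000e+00,
         1.00000000e+00]]))
[ 443.58739048 -214.54435819  314.30092902] [-3.14050280e+00 -8.57840499e-04  4.29632751e-01]
```

View pics/w1.png

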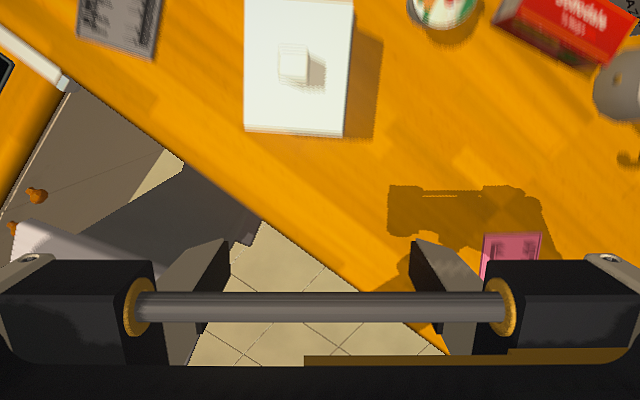

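The wrist view shows the cover's knob at about (293,63) and the cover's near edge from (244,131) to (344,137). It's a bit blurred, so I'll measure from a still frame.

```bash
python3 -m pendant '[[[0.5,0.3,0],[0,0,0],1],[[0.1,0,0],[0,0,0],1],[[0,0,0],[0,0,0],1],[[0,0,0],[0,0,0],1],[[0,0,0],[0,0,0],1],[[0,0,0],[0,0,0],1],[[0,0,0],[0,0,0],1],[[0,0,0],[0,0,0],1],[[0,0,0],[0,0,0],1],[[0,0,0],[0,0,0],1]]'
python3 - <<'E'
from h import *
import pickle
w=cam("wrist"); im=bot.capture("wrist"); pickle.dump((w,bot.get_obs()),open("w2.pkl","wb"))
cv2.imwrite("pics/w2.png",im); cv2.imwrite("pics/w2c.png",cv2.resize(im[0:200,60:460],None,fx=2,fy=2))
a=cv2.imread("pics/scene1.png"); 
E
```

```text
time: 1.87
tool_pos: [459.2, -208.6, 314.9]
tcp_rot: [3.141, -0.0, 0.425]
contact_force: [-1.2, -0.8, -0.6]
grip_width: 91.8
finger_force: 0.0
```

View pics/w2c.png

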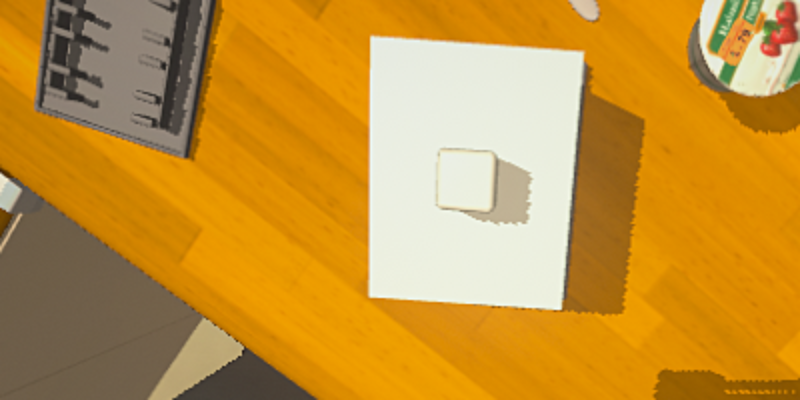

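The still crop shows the cover's top corners at (371,37), (584,51), (563,310) and (370,297), and the knob's top face centred near (467,180).

```bash
python3 - <<'E'
from h import *
import pickle
w,o=pickle.load(open("w2.pkl","rb"))
f=lambda a,b:(60+a/2,b/2)
P=np.array([onz(w,f(*q),104)[:2] for q in ((371,37),(584,51),(563,310),(370,297))])
print(P.round(1),"mean",P.mean(0))
for i in range(4):
    d=P[(i+1)%4]-P[i]; print(np.linalg.norm(d), np.degrees(np.arctan2(d[1],d[0])))
for q in ((467,178),(437,148),(497,150),(495,210),(438,208)): print("knob",onz(w,f(*q),142)[:2])
print("tub",onz(w,f(755,35),71)[:2]); print("spoon",onz(w,f(590,10),3)[:2]); print(o['tool_pos'],o['tcp_rot'])
E
```

```text
[[ 564.8  -81.2]
 [ 602.4 -179.9]
 [ 480.7 -226.2]
 [ 443.6 -126.6]] mean [ 522.85933898 -153.48150763]
105.60047356122452 -69.16589128100631
130.2269947329557 -159.19005023529292
106.31843090417456 110.4095094414283
129.44139105450853 20.49329759598999
knob [ 524.07336447 -153.11726552]
knob [ 530.60348747 -135.22115483]
knob [ 541.23201592 -160.93236585]
knob [ 516.15985784 -170.94894675]
knob [ 505.86986239 -145.89644774]
tub [ 653.53556532 -260.65060028]
spoon [ 643.05659498 -174.54794185]
[ 459.23795816 -208.55836862  314.87038759] [ 3.14139470e+00 -7.53995152e-05  4.24681223e-01]
```

```bash
python3 -m pendant '[[[0.7,0.6,-0.1],[0,0,-0.3],1],[[0.7,0.6,-0.4],[0,0,-0.23],1],[[0.7,0.63,-0.6],[0,0,0],1],[[0.03,0,-0.8],[0,0,0],1],[[0,0,-0.8],[0,0,0],1],[[0,0,-0.8],[0,0,0],1],[[0,0,-0.6],[0,0,0],1],[[0,0,-0.4],[0,0,0],1],[[0,0,0],[0,0,0],1],[[0,0,0],[0,0,0],1]]'
python3 - <<'E'
from h import *
c=cam("scene"); s=cam("side")
print("pink",[onz(s,q,5)[:2] for q in ((349,295),(330,311),(347,326),(370,308))])
w=cam("wrist"); cv2.imwrite("pics/w3.png",bot.capture("wrist")); print(proj(w,[(523,-153.5,142)])); print(bot.get_obs()['tool_pos'])
E
```

```text
time: 2.75
tool_pos: [523.1, -153.5, 179.6]
tcp_rot: [-3.141, 0.001, 0.361]
contact_force: [-0.3, -0.3, 0.5]
grip_width: 92.2
finger_force: 0.0
pink [array([ 433.37065425, -496.52607886]), array([ 343.76046226, -537.30467648]), array([ 357.28055596, -617.23130105]), array([ 459.62763028, -579.42568144])]
[[318.77640367 224.77373194]]
[ 523.58349701 -153.77375204  180.50385668]
```

```bash
python3 -m pendant '[[[0,0,-0.4],[0,0,0],1],[[0,0,-0.5],[0,0,0],1],[[0,0,-0.4],[0,0,0],1],[[0,0,-0.4],[0,0,0],1],[[0,0,0],[0,0,0],0.3],[[0,0,0],[0,0,0],-0.2],[[0,0,0],[0,0,0],-0.6],[[0,0,0],[0,0,0],-1],[[0,0,0],[0,0,0],-1],[[0,0,0],[0,0,0],-1]]'; python3 -m pendant '[[[0,0,0],[0,0,0],-1],[[0,0,0],[0,0,0],-1],[[0,0,0],[0,0,0],-1],[[0,0,0],[0,0,0],-1],[[0,0,0.1],[0,0,0],-1],[[0,0,0.2],[0,0,0],-1],[[0,0,0.2],[0,0,0],-1],[[0,0,0.3],[0,0,0],-1],[[0,0,0.3],[0,0,0],-1],[[0,0,0],[0,0,0],-1]]'
```

```text
time: 3.63
tool_pos: [523.5, -153.7, 129.5]
tcp_rot: [3.141, -0.001, 0.361]
contact_force: [-0.2, -0.5, 0.7]
grip_width: 56.2
finger_force: 0.0
time: 4.47
tool_pos: [524.4, -154.1, 164.3]
tcp_rot: [3.138, -0.003, 0.361]
contact_force: [0.6, 0.6, -3.4]
grip_width: 27.6
finger_force: 30.0
```

```bash
python3 -m pendant '[[[0,0,0.3],[0,0,0],-1],[[0,0,0.4],[0,0,0],-1],[[0,0,0.4],[0,0,0],-1],[[0,0,0.4],[0,0,0],-1],[[0,0,0.4],[0,0,0],-1],[[0,0,0.4],[0,0,0],-1],[[0,0,0.4],[0,0,0],-1],[[0,0,0.3],[0,0,0],-1],[[0,0,0],[0,0,0],-1],[[0,0,0],[0,0,0],-1]]'; python3 -m pendant '[[[0,-0.3,0],[0,0,0],-1],[[0,-0.5,0],[0,0,0],-1],[[-0.1,-0.8,0],[0,0,0],-1],[[-0.1,-0.8,0],[0,0,0],-1],[[-0.1,-0.8,0],[0,0,0],-1],[[0,-0.8,0],[0,0,0],-1],[[0,-0.8,0],[0,0,0],-1],[[0,-0.7,0],[0,0,0],-1],[[0,-0.4,0],[0,0,0],-1],[[0,-0.3,0],[0,0,0],-1]]'
python3 - <<'E'
from h import *
for n in ("scene","side"): cv2.imwrite(f"pics/{n}4.png",bot.capture(n))
print(bot.get_obs()['tool_pos'])
a=cv2.imread("pics/scene4.png")[150:330,180:420]; b=cv2.imread("pics/side4.png")[150:330,240:440]
a=cv2.resize(a,None,fx=1.6,fy=1.6); 
cv2.imwrite("pics/c4.png",np.hstack([cv2.resize(a,(440,330)),cv2.resize(b,(360,330))]))
E
```

```text
time: 5.3
tool_pos: [523.2, -153.6, 252.0]
tcp_rot: [3.141, -0.0, 0.361]
contact_force: [-0.6, 0.3, -2.6]
grip_width: 27.6
finger_force: 30.0
time: 6.13
tool_pos: [513.4, -341.9, 250.7]
tcp_rot: [-3.14, 0.001, 0.359]
contact_force: [-0.4, 0.2, -3.5]
grip_width: 27.3
finger_force: 30.0
[ 513.65667297 -341.01233084  250.94879058]
```

View pics/c4.png

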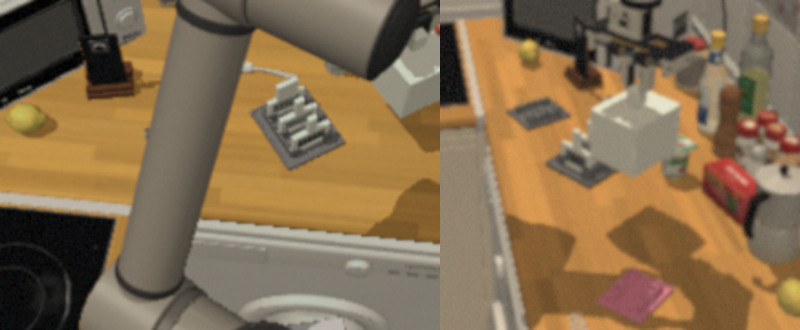

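The cover is held level and clear of the rack. In the left (scene) half the wide tab is the farthest insert at (290,90), so the grater looks to be in slot x=+45. I'll lower the cover now.

```bash
python3 -m pendant '[[[0,0,-0.3],[0,0,0],-1],[[0,0,-0.5],[0,0,0],-1],[[0,0,-0.5],[0,0,0],-1],[[0,0,-0.5],[0,0,0],-1],[[0,0,-0.5],[0,0,0],-1],[[0,0,-0.5],[0,0,0],-1],[[0,0,-0.5],[0,0,0],-1],[[0,0,-0.4],[0,0,0],-1],[[0,0,-0.2],[0,0,0],-1],[[0,0,-0.1],[0,0,0],-1]]'; python3 -m pendant '[[[0,0,-0.05],[0,0,0],-1],[[0,0,-0.05],[0,0,0],-1],[[0,0,-0.05],[0,0,0],-1],[[0,0,-0.05],[0,0,0],-1],[[0,0,-0.05],[0,0,0],-1],[[0,0,-0.02],[0,0,0],-1],[[0,0,0],[0,0,0],-1],[[0,0,0],[0,0,0],-1],[[0,0,0],[0,0,0],-1],[[0,0,0],[0,0,0],-1]]'
```

```text
time: 7.07
tool_pos: [513.9, -338.0, 130.5]
tcp_rot: [-3.14, 0.001, 0.362]
contact_force: [-0.3, 0.2, -2.3]
grip_width: 27.6
finger_force: 30.0
time: 7.9
tool_pos: [514.2, -339.7, 123.8]
tcp_rot: [3.141, -0.0, 0.361]
contact_force: [-0.2, -0.0, -1.9]
grip_width: 27.4
finger_force: 30.0
```

```bash
python3 -m pendant '[[[0,0,-0.03],[0,0,0],-1],[[0,0,-0.03],[0,0,0],-1],[[0,0,-0.03],[0,0,0],-1],[[0,0,0],[0,0,0],-1],[[0,0,0],[0,0,0],-1],[[0,0,0],[0,0,0],-1],[[0,0,0],[0,0,0],-1],[[0,0,0],[0,0,0],-1],[[0,0,0],[0,0,0],-1],[[0,0,0],[0,0,0],-1]]'
```

```text
time: 8.73
tool_pos: [514.4, -339.5, 122.8]
tcp_rot: [3.14, -0.001, 0.361]
contact_force: [-3.3, 4.0, 7.8]
grip_width: 27.3
finger_force: 30.0
```

```bash
python3 -m pendant '[[[0,0,0],[0,0,0],-0.3],[[0,0,0],[0,0,0],-0.1],[[0,0,0],[0,0,0],0.2],[[0,0,0],[0,0,0],0.6],[[0,0,0],[0,0,0],1],[[0,0,0],[0,0,0],1],[[0,0,0],[0,0,0],1],[[0,0,0.2],[0,0,0],1],[[0,0,0.4],[0,0,0],1],[[0,0,0.8],[0,0,0],1]]'; python3 -m pendant '[[[0,0,0.9],[0,0,0],1],[[0,0,0.9],[0,0,0],1],[[0,0,0.9],[0,0,0],1],[[0,0.6,0.9],[0,0,0],1],[[0,0.9,0.6],[0,0,0],1],[[0,0.9,0],[0,0,0],1],[[0,0.9,0],[0,0,0],1],[[0,0.9,0],[0,0,0],1],[[0,0.9,0],[0,0,0],1],[[0,0.7,0],[0,0,0],1]]'; python3 -m pendant '[[[0,0,0.0],[0,0,0],1],[[0,0,0],[0,0,0],1],[[0,0,0],[0,0,0],1],[[0,0,0],[0,0,0],1],[[0,0,0],[0,0,0],1],[[0,0,0],[0,0,0],1],[[0,0,0],[0,0,0],1],[[0,0,0],[0,0,0],1],[[0,0,0],[0,0,0],1],[[0,0,0],[0,0,0],1]]'
python3 - <<'E'
from h import *
import pickle
w=cam("wrist"); im=bot.capture("wrist"); pickle.dump((w,bot.get_obs()),open("w5.pkl","wb"))
cv2.imwrite("pics/w5.png",im); 
P=proj(w,[(565,-137.6,96)])[0]; print(P)
y0=int(max(0,min(200,P[1]-80))); x0=int(max(0,min(380,P[0]-130))); print(x0,y0)
cv2.imwrite("pics/w5c.png",cv2.resize(im[y0:y0+195,x0:x0+260],None,fx=3,fy=3))
E
```

```text
time: 9.57
tool_pos: [513.0, -338.6, 161.1]
tcp_rot: [-3.137, 0.003, 0.361]
contact_force: [0.9, -0.5, -0.4]
grip_width: 87.4
finger_force: 0.0
time: 10.4
tool_pos: [513.9, -163.7, 289.7]
tcp_rot: [3.141, -0.001, 0.362]
contact_force: [0.8, -0.7, -0.3]
grip_width: 91.9
finger_force: 0.0
time: 11.23
tool_pos: [514.2, -165.7, 288.9]
tcp_rot: [3.142, 0.0, 0.361]
contact_force: [0.6, -0.6, -0.2]
grip_width: 91.9
finger_force: 0.0
[310.7598354  114.20845145]
180 34
```

View pics/w5c.png

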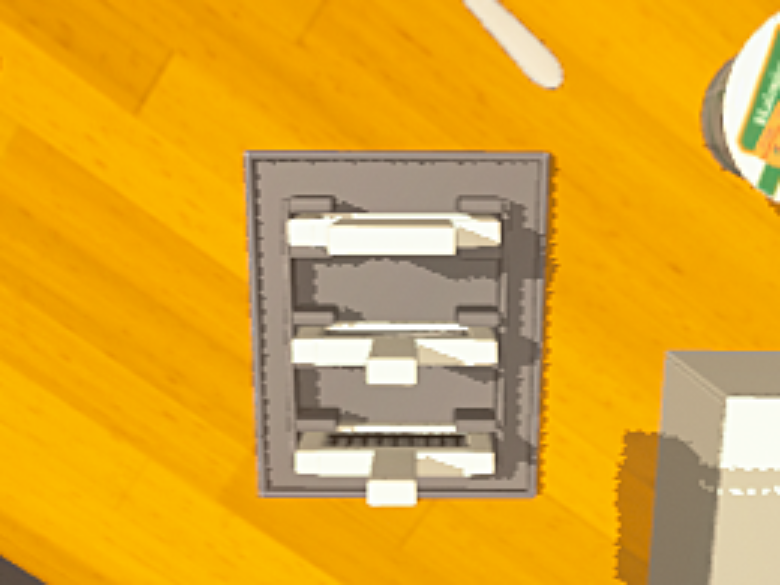

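In the crop the wide tab is at (392,238), the far slot (x=+45). The two narrow tabs are at (392,370) and (392,492), with the strip teeth visible in the nearest insert. The cover stands at right. So the grater is in the far slot, as predicted to under 1 px. Next I'll look at the phone from above with empty fingers.

```bash
python3 -m pendant '[[[0.1,0.9,0.6],[0,0,0],1],[[0.1,0.9,0.6],[0,0,0],1],[[0.1,1,0.5],[0,0,0],1],[[0.1,1,0],[0,0,0],1],[[0.1,1,0],[0,0,0],1],[[0.1,1,0],[0,0,0],1],[[0,1,0],[0,0,0],1],[[0,1,0],[0,0,0],1],[[0,1,0],[0,0,0],1],[[0,0.8,0],[0,0,0],1]]'; python3 -m pendant '[[[0,0.6,0.0],[0,0,0],1],[[0,0,0],[0,0,0],1],[[0,0,0],[0,0,0],1],[[0,0,0],[0,0,0],1],[[0,0,0],[0,0,0],1],[[0,0,0],[0,0,0],1],[[0,0,0],[0,0,0],1],[[0,0,0],[0,0,0],1],[[0,0,0],[0,0,0],1],[[0,0,0],[0,0,0],1]]'
python3 - <<'E'
from h import *
import pickle
w=cam("wrist"); im=bot.capture("wrist"); pickle.dump((w,bot.get_obs()),open("w6.pkl","wb"))
cv2.imwrite("pics/w6.png",im)
P=proj(w,[(665,190,162),(665,190,0)]); print(P)
x0=int(max(0,min(380,P[0,0]-130))); print(x0)
cv2.imwrite("pics/w6c.png",cv2.resize(im[0:195,x0:x0+260],None,fx=3,fy=3))
w,o=pickle.load(open("w5.pkl","rb")); f=lambda a,b:(180+a/3,34+b/3)
print("tab",[onz(w,f(*q),96)[:2].round(1) for q in ((392,238),(329,238),(455,238))])
K=np.array([onz(w,f(*q),30)[:2] for q in ((246,152),(552,152),(537,497),(260,497))]); print("rack",K.mean(0))
for i in range(4):
    d=K[(i+1)%4]-K[i]; print(np.linalg.norm(d), np.degrees(np.arctan2(d[1],d[0])))
E
```

```text
time: 12.12
tool_pos: [531.8, 124.6, 340.1]
tcp_rot: [-3.141, -0.0, 0.362]
contact_force: [-0.8, 1.0, 0.0]
grip_width: 91.8
finger_force: 0.0
time: 12.95
tool_pos: [532.2, 140.1, 340.0]
tcp_rot: [3.141, -0.0, 0.361]
contact_force: [-0.4, -0.1, 0.1]
grip_width: 91.9
finger_force: 0.0
[[319.1924101   19.73589699]
 [319.20988334  42.55143084]]
189
tab [array([ 565.8, -137.2]), array([ 558.3, -117.3]), array([ 573.3, -157.1])]
rack [ 526.30119832 -153.04001379]
119.67937665942799 -69.33934901479752
141.82893076668515 -159.72407079313587
119.65512754103734 110.67900430098972
141.8670977781306 20.285828882789293
```

View pics/w6c.png

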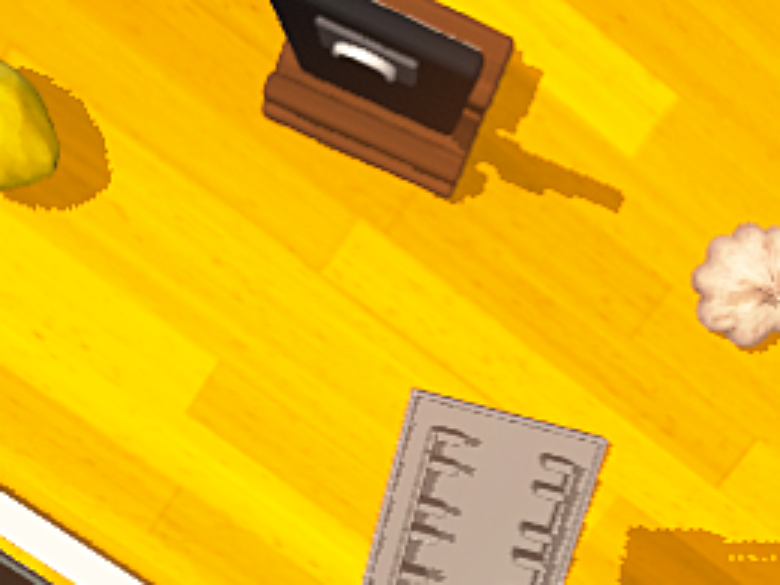

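The crop shows the phone in its block. The block's front lower edge runs from (265,115) to (450,198), the phone's top front edge from about (278,5) to (482,65), and the camera module is centred near (366,53).

```bash
python3 - <<'E'
from h import *
import pickle
w,o=pickle.load(open("w6.pkl","rb")); f=lambda a,b:(189+a/3,b/3)
def seg(a,b,z):
    A=onz(w,f(*a),z)[:2];B=onz(w,f(*b),z)[:2];d=B-A
    print(A.round(1),B.round(1),"mid",((A+B)/2).round(1),"len",np.linalg.norm(d).round(1),"normal yaw",np.degrees(np.arctan2(d[1],d[0]))+90)
seg((265,115),(450,198),0); seg((277,5),(482,65),162); seg((318,20),(416,62),150); seg((318,44),(413,88),122)
print("lens",onz(w,f(366,53),136))
c=cam("scene"); print("scene lens check",proj(c,[onz(w,f(366,53),136)]))
E
```

```text
[650.1 244.7] [646.7 154. ] mid [648.4 199.3] len 90.7 normal yaw -2.09126705518608
[666.8 226.7] [673.2 163.7] mid [670.  195.2] len 63.4 normal yaw 5.823036474913437
[669.3 215.5] [669. 183.] mid [669.2 199.3] len 32.5 normal yaw -0.6037139862365279
[667.2 216.8] [665.9 182.2] mid [666.6 199.5] len 34.6 normal yaw -2.2761830885431635
lens [668.10892975 199.66132569 136.        ]
scene lens check [[234.05679879 174.78045211]]
```

```bash
python3 -m pendant '[[[0.11,-0.7,-0.2],[0,0,0],1],[[0.11,-0.95,-0.5],[0,0,0],1],[[0.11,-1,-0.5],[0,0,0],1],[[0.11,-1,-0.5],[0,0,0],1],[[0.11,-1,-0.5],[0,0,0],1],[[0.11,-1,-0.5],[0,0,0],1],[[0.11,-1,-0.5],[0,0,0],1],[[0.11,-1,-0.5],[0,0,0],1],[[0.11,-1,-0.5],[0,0,0],1],[[0.12,-0.6,-0.5],[0,0,0],1]]'; python3 -m pendant '[[[0,0,-0.5],[0,0,0],1],[[0,0,0],[0,0,0],1],[[0,0,0],[0,0,0],1],[[0,0,0],[0,0,0],1],[[0,0,0],[0,0,0],1],[[0,0,0],[0,0,0],1],[[0,0,0],[0,0,0],1],[[0,0,0],[0,0,0],1],[[0,0,0],[0,0,0],1],[[0,0,0],[0,0,0],1]]'
```

```text
time: 13.83
tool_pos: [565.4, -140.1, 198.3]
tcp_rot: [3.141, 0.0, 0.359]
contact_force: [-0.0, 0.3, -0.1]
grip_width: 91.6
finger_force: 0.0
time: 14.67
tool_pos: [565.5, -137.0, 184.2]
tcp_rot: [3.141, -0.0, 0.361]
contact_force: [0.7, -0.8, -0.4]
grip_width: 91.6
finger_force: 0.0
```

```bash
python3 -m pendant '[[[0,0,-0.4],[0,0,0],1],[[0,0,-0.5],[0,0,0],1],[[0,0,-0.5],[0,0,0],1],[[0,0,-0.5],[0,0,0],1],[[0,0,-0.5],[0,0,0],1],[[0,0,-0.4],[0,0,0],1],[[0,0,-0.4],[0,0,0],1],[[0,0,-0.3],[0,0,0],1],[[0,0,0],[0,0,0],1],[[0,0,0],[0,0,0],1]]'; python3 -m pendant '[[[0,0,0],[0,0,0],0.4],[[0,0,0],[0,0,0],0.2],[[0,0,0],[0,0,0],0],[[0,0,0],[0,0,0],-0.2],[[0,0,0],[0,0,0],-1],[[0,0,0],[0,0,0],-1],[[0,0,0],[0,0,0],-1],[[0,0,0],[0,0,0],-1],[[0,0,0],[0,0,0],-1],[[0,0,0],[0,0,0],-1]]'
```

```text
time: 15.5
tool_pos: [565.4, -137.1, 78.8]
tcp_rot: [-3.141, 0.001, 0.361]
contact_force: [-0.2, -0.7, -0.6]
grip_width: 91.4
finger_force: 0.0
time: 16.33
tool_pos: [565.5, -137.1, 79.0]
tcp_rot: [3.141, -0.0, 0.361]
contact_force: [-0.0, -0.1, 0.1]
grip_width: 43.5
finger_force: 30.0
```

```bash
python3 -m pendant '[[[0,0,0.2],[0,0,0],-1],[[0,0,0.3],[0,0,0],-1],[[0,0,0.4],[0,0,0],-1],[[0,0,0.5],[0,0,0],-1],[[0,0,0.5],[0,0,0],-1],[[0,0,0.5],[0,0,0],-1],[[0,0,0.5],[0,0,0],-1],[[0,0,0.5],[0,0,0],-1],[[0,0,0.4],[0,0,0],-1],[[0,0,0.2],[0,0,0],-1]]'; python3 -m pendant '[[[-0.2,0.3,0],[0,0,-0.2],-1],[[-0.4,0.5,0],[0,0,-0.4],-1],[[-0.4,0.7,0],[0,0,-0.4],-1],[[-0.4,0.8,0],[0,0,-0.4],-1],[[-0.4,0.8,0],[0,0,-0.4],-1],[[-0.4,0.8,0],[0,0,-0.4],-1],[[-0.38,0.8,0],[0,0,-0.4],-1],[[0,0.8,0],[0,0,-0.4],-1],[[0,0.8,0],[0,0,-0.23],-1],[[0,0.8,0],[0,0,0],-1]]'; python3 -m pendant '[[[0,0.8,0],[0,0,0],-1],[[0,0.8,0],[0,0,0],-1],[[0,0.8,0],[0,0,0],-1],[[0,0.7,0],[0,0,0],-1],[[0,0.6,-0.2],[0,0,0],-1],[[0,0.4,-0.2],[0,0,0],-1],[[0,0.2,-0.1],[0,0,0],-1],[[0,0,0],[0,0,0],-1],[[0,0,0],[0,0,0],-1],[[0,0,0],[0,0,0],-1]]'
```

```text
time: 17.17
tool_pos: [566.2, -137.4, 201.7]
tcp_rot: [3.139, -0.003, 0.361]
contact_force: [1.2, -0.5, -1.7]
grip_width: 43.3
finger_force: 30.0
time: 18.0
tool_pos: [487.7, 77.0, 199.5]
tcp_rot: [3.142, -0.0, -0.028]
contact_force: [-1.3, 0.6, -0.6]
grip_width: 43.3
finger_force: 30.0
time: 18.83
tool_pos: [488.3, 204.1, 184.1]
tcp_rot: [3.141, -0.0, -0.027]
contact_force: [-0.0, 0.0, -1.0]
grip_width: 43.4
finger_force: 30.0
```

```bash
python3 - <<'E'
from h import *
s=bot.capture("side"); c=bot.capture("scene"); w=bot.capture("wrist")
cs=cam("side"); C=cam("scene")
for cc,im in ((cs,s),(C,c)):
    for p in proj(cc,[(488.3,204.1,136),(668,199.7,136)]): cv2.circle(im,tuple(int(round(v)) for v in p),2,(0,0,255),-1)
a=cv2.resize(s[130:270,250:430],(514,400)); b=cv2.resize(c[140:270,170:330],None,fx=1.75,fy=1.75); 
b=cv2.resize(c[130:290,160:340],(286,254)); d=cv2.resize(w,(286,146)); 
cv2.imwrite("pics/f.png",np.hstack([a,np.vstack([b,d])]))
E
```

```text
(no output)
```

View pics/f.png

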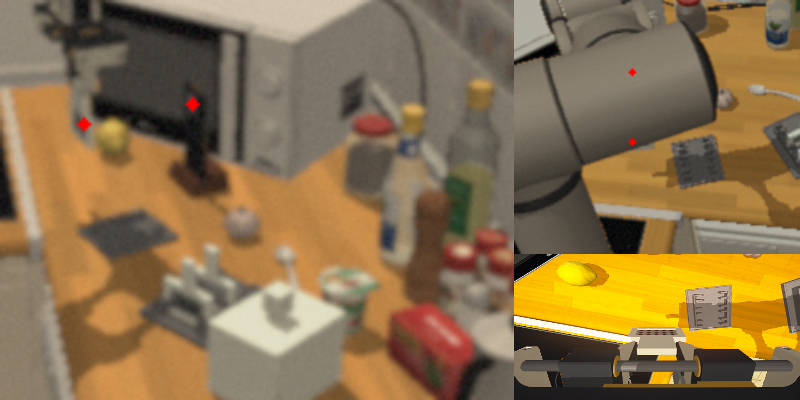

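The last view shows the holed insert upright in the jaws at the target, with both red check marks (plate middle and lens) landing where expected. The cover stands upright on the worktop and the other inserts are still in the rack.

```bash
python3 -c "
from plant import bot
print(bot.close_job())"
```

```text
the job is handed in; nothing more can be done
None
```

I handed the job in at about 19 s of the 54 s allowed, with the grating insert held still 18 cm before the phone's lens, the cover upright on the worktop beside the rack and the other two inserts still in their slots; the verdict was not shown to me.

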